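# Spring open the bakery till by its hidden catch

### The arm

A 7-joint arm with a two-finger parallel gripper is mounted at the origin on the work surface. World frame = base frame: x ahead of the robot, y to its left, z up, the work surface at z = 0. Lengths are in m, angles in rad, forces in N, time in s.
With the tool pointing down it reaches from about 0.425 to 0.925 m from the base axis. Payload 6.8 kg.
Tool frame: the origin (TCP) lies on the centre line of the jaws, within the pads' length; the fingertips stand 19 mm ahead of it and the grasp point (between the pads) is the TCP; z points along the fingers, y is the line along which they close (so a half turn about z gives the same grasp; the last joint's range is limited). The gripper opens to 85 mm and grips with 20 to 120 N. Pads are 22 mm wide; open, the fingers measure 114 mm over their backs; the gripper's body (76 mm by 85 mm) begins 54 mm behind the grasp point. The pads swing forward as they close: fully open they stand 13 mm farther back than shut.
Start: joints at [-1.386, 0.477, 0.022, 1.555, -0.011, 1.109, -0.083], TCP at [0.195, 0.646, 0.25] pointing down, gripper open.
Joint ranges: [-2.96, 2.96], [-0.34, 2.1], [-1.41, 1.46], [0.24, 2.44], [-1.37, 4.51], [0.17, 1.92], [-2.96, 2.96]. Speed limits (rad/s): [2.39, 2.39, 3.14, 3.14, 3.14, 3.14, 3.14].

### API

Orientations are given as a rotation vector (axis times angle).
In Python, from bench import r gives the robot as it stands. The module is installed in compiled form; this text tells all that it offers.
- The arm moves only by the tool arm_command, never from a script. Its argument "rows" is a list of rows, each an object of numbers: "fingers": the opening, from -1 (shut) to 1 (fully open); "x", "y", "z": the shift along the tool's x, y, z in m; "ax", "ay", "az": the turn, a rotation vector about the tool's x, y, z in degrees. In form: [{"fingers": .., "x": .., "y": .., "z": .., "ax": .., "ay": .., "az": ..}, ...]. A call has 1 to 10 rows; each row shifts and turns the commanded pose from where the row before left it, along the tool's axes as they then stand; what a row does not reach is not made up. A row lasts 1/12 s, in which the tool goes at most 41.7 mm and 7.16 degrees, less where a joint would pass 70% of its speed; a pose out of reach is approached as far as the arm can. A call is refused whole if a number of a shift passes 0.0417 or a number of a turn 7.16, either way. A call with a gripper value outside its range is refused whole. The fingers move at their own pace and stop on an object; "grip_force" is the grip in N (left out, the last holds). Time passes only in rows, so rows that do not move let the fingers close. It gives the time, the measured TCP pose, the force, the opening and the grip force at its end, in the units of the state.
- r.get_obs(): the state, without advancing time (a new reading comes with each control period).
- r.grab_frame(name): name is "scene" or "top"; returns a dict with "frame" (400x640x3 uint8, red, green, blue), "depth" (400x640 float32, m along the optical axis (not along the pixel's ray), 0 where there is no reading), "K" (3x3 intrinsics, pixels), "world_from_camera" (4x4, takes a point from camera to world coordinates). Camera axes: x right, y down, z forward; pixel columns grow to the right and rows downward; lengths in m; the calibration is good to about 2 mm. A picture is of the moment at which its call begins.
- r.hand_in(): hands the job in; it is judged then, once.
The state is a dict: "clock": time; "joints": joint angles; "qvel": joint speeds; "tau": joint torques, N m; "tcp_pos": TCP position; "orientation": TCP orientation; "contact_force": force on the tool from outside, world axes, zero at the start; "moment": the same for the moment, N m; "grip_width": finger opening in m; "gripper_force": force on a finger pad.
Only numpy, scipy, OpenCV 4.12 (cv2) and the standard library are available. Lean on these libraries where they do the work, as an engineer would, in place of code of your own. Each camera call takes 0.05 s, during which the arm holds its last target. There are 200 camera calls.

### The job

Open the cash drawer of the wide wooden till on the bakery counter: push the metal cover on its front ledge all the way aside along the edge, by its lip, then reach into the finger well it was hiding and press the catch plate at the bottom until the drawer springs out. Leave the cover aside and the drawer out, and keep the drawer of the narrow, otherwise similar coin box shut.

Things in the scene. Friction and masses are not known exactly. Their poses are not given: they have to be found in the camera images.
- till: Fixed wooden till, the WIDER of two alike boxes, 200 x 260 mm. Origin: centre of its underside; front is -x, y along the front edge, z up. Front ledge x -100 to -34 mm, top at z = 100; the top behind it is at z = 112. Sunk in the ledge: a finger well centred at x = -67, y = -45 mm, 48 (x) by 54 (y) mm; its floor is the steel catch plate, top at z = 78 mm, pressed straight down.
- till_cover (a joint): Aluminium cover sliding on the till's ledge over the well: 58 (x) by 76 (y) by 5 mm, with a lip across its -y end, 10 mm thick, 20 mm high above the ledge. Value: m slid towards the till's +y. At 0 (starts 0 to 0.010) it hides the well, the lip's outer -y face at till y = -83 mm; at the stop, 0.076, it is clear. 1.5 N friction; stays put. Push the lip from its -y side.
- till_drawer (a joint): The till's drawer, flush in its front under the ledge, no handle. Value: m out towards the till's -x; 0 latched, 0.060 fully out. The catch plate in the well is sprung (2 N at rest, 6.5 N at its stop 14 mm down) and frees the drawer after about 10 mm; a 3 N spring then drives the drawer fully out and holds it there. The plate springs back when let go.
- coinbox_drawer (a joint): Drawer of the coin box, the NARROWER wooden box (200 x 170 mm) of the same make, with its own cover and catch. Value: m out; 0 is shut, and so it must stay. Till and coin box stand side by side, either one on the left, each turned a little.

How it is judged:
By the outcome, as a careful person would: the job done as asked, in the order asked, and still so for the second after the job is handed in, with the robot touching nothing.
It also fails if it takes over 32 s, if anything falls off the work surface, if the arm or the gripper's body presses on something with over 40 N, if the wrist force passes 120 N, or if a joint passes its speed limit or range.

## Working session

There is one attempt and no reset: what is moved stays moved. The work goes in short steps, Python scripts to look and compute and a tool call to move; the robot and the scene stay as the last step left them, time stands still between calls to the robot, and variables do not carry over. Pictures are saved under pics/ and viewed, at most 10 in all, crops included, and the job is handed in when it is done.

Besides the shell and the picture viewer there is one more tool, called after "Call:" as name(argument=value, ...) on one line, values as JSON. arm_command: Moves the arm, as the interface text tells. Its arguments: {"type":"object","properties":{"rows":{"type":"array"},"grip_force":{"type":"number"}},"required":["rows"]}

```bash
mkdir -p pics; python3 - <<'E'
from bench import r
import cv2,numpy as np
for n in("scene","top"):
    f=r.grab_frame(n); np.savez(f"{n}.npz",**f); cv2.imwrite(f"pics/{n}0.png",f["frame"][:,:,::-1]); print(n,f["K"],f["world_from_camera"].round(4))
print(r.get_obs())
E
```

```text
scene [[364.15595529   0.         324.07621677]
 [  0.         364.15595529 200.81844029]
 [  0.           0.           1.        ]] [[ 0.0242  0.7188 -0.6948  1.0571]
 [ 0.9996 -0.0051  0.0295 -0.0291]
 [ 0.0176 -0.6952 -0.7186  0.513 ]
 [ 0.      0.      0.      1.    ]]
top [[464.60455132   0.         318.70620481]
 [  0.         464.60455132 197.84635155]
 [  0.           0.           1.        ]] [[-0.0101 -0.9815  0.191   0.4842]
 [-0.9997  0.0058 -0.0231  0.0128]
 [ 0.0216 -0.1912 -0.9813  0.6943]
 [ 0.      0.      0.      1.    ]]
{'clock': 0.1, 'joints': array([-1.38613053,  0.47773568,  0.02236289,  1.55633773, -0.01147547,
        1.10929853, -0.08309213]), 'qvel': array([-0.00061554, -0.00269063,  0.00067294, -0.00332595, -0.00058565,
        0.00074912,  0.00105176]), 'tau': array([ 4.82288204e-03, -5.97760856e+01,  1.61362879e+00, -2.81955028e+01,
        1.27618090e-02,  4.92176405e-03, -1.11557074e-05]), 'tcp_pos': array([0.19468921, 0.64579608, 0.24941735]), 'orientation': array([-4.58188917e-01, -3.10790868e+00,  2.58925131e-03]), 'contact_force': array([-0.6957884 , -0.38350186,  0.52463147]), 'moment': array([-0.05866919,  0.01730822,  0.00256122]), 'gripper_force': 0.0, 'grip_width': 0.08536388236793604}
```

View pics/top0.png

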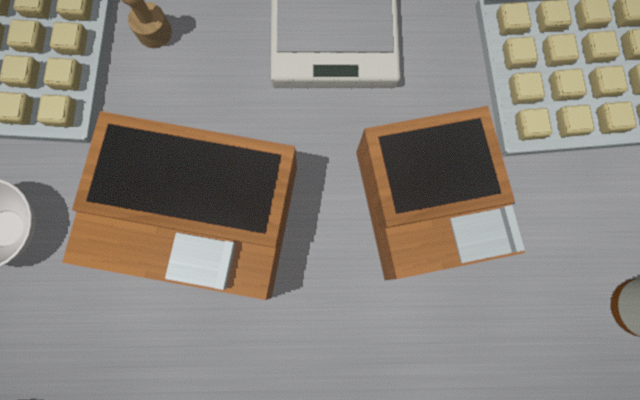

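View pics/scene0.png

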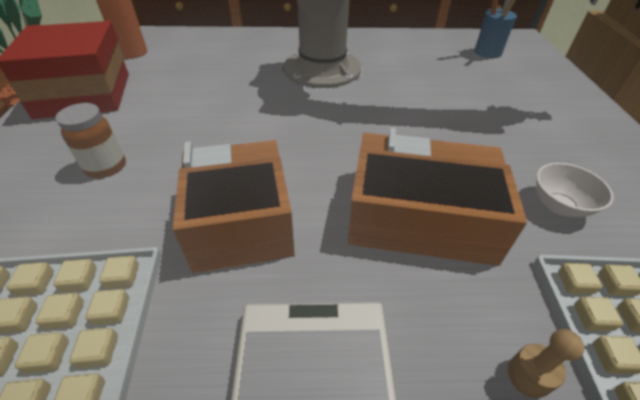

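The top view shows the wide till on the left, with ledge front corners near (64,262) and (267,298) and a cover around (200,260) whose lip is on its right end. The coin box is on the right, around (440,190). The scene view agrees.

```bash
cat > h.py <<'E'
import numpy as np,cv2
def cast(f,px,z):
    px=np.atleast_2d(np.float64(px)); K=f["K"];T=f["world_from_camera"]
    d=np.c_[px,np.ones(len(px))]@np.linalg.inv(K).T@T[:3,:3].T
    o=T[:3,3]; return o+d*((z-o[2])/d[:,2])[:,None]
E
python3 - <<'E'
from h import *
f=np.load("top.npz"); im=f["frame"]; hsv=cv2.cvtColor(im,cv2.COLOR_RGB2HSV)
roi=np.zeros(im.shape[:2],np.uint8); roi[105:305,55:305]=255
def big(m):
    m=cv2.morphologyEx(m&roi,cv2.MORPH_OPEN,np.ones((3,3)))
    return max(cv2.findContours(m,0,cv2.CHAIN_APPROX_NONE)[0],key=cv2.contourArea)
def rect(c,z):
    p=cast(f,c[:,0],z)[:,:2].astype(np.float32); return cv2.minAreaRect(p),p
blk=cv2.inRange(hsv,(0,0,0),(180,255,60))
(c,s,a),p=rect(big(blk),.112); print("panel",c,s,a)
br=cv2.inRange(hsv,(3,90,50),(25,255,255)); cb=big(br)
print("approx",cv2.approxPolyDP(cb,5,True)[:,0].tolist())
for q in cv2.approxPolyDP(cb,5,True)[:,0]: print(q,cast(f,q,.1)[0].round(4),cast(f,q,.112)[0,:2].round(4))
w=cv2.inRange(hsv,(0,0,150),(180,60,255)); roi[:]=0; roi[225:295,155:240]=255
cw=big(w)
for z in(.1,.105,.12): print("cover",z,rect(cw,z)[0])
print(cv2.approxPolyDP(cw,3,True)[:,0].tolist())
d=f["depth"];print(d[262,120],d[260,195],d[265,225])
cv2.imwrite("pics/crop.png",cv2.resize(im[220:305,50:310,::-1],None,fx=3,fy=3,interpolation=2))
E
```

```text
panel (0.6252375841140747, 0.16998742520809174) (0.2289322316646576, 0.10257294028997421) 79.2401351928711
approx [[100, 111], [63, 262], [164, 280], [176, 231], [233, 240], [225, 291], [269, 297], [294, 147]]
[100 111] [0.72   0.2904 0.1   ] [0.7153 0.2848]
[ 63 262] [0.5198 0.3205 0.1   ] [0.5191 0.3143]
[164 280] [0.4963 0.1935 0.1   ] [0.4961 0.1898]
[176 231] [0.5578 0.1815 0.1   ] [0.5563 0.1781]
[233 240] [0.5457 0.1087 0.1   ] [0.5445 0.1068]
[225 291] [0.482  0.1171 0.1   ] [0.4821 0.115 ]
[269 297] [0.4741 0.0622 0.1   ] [0.4743 0.0612]
[294 147] [0.669 0.031 0.1  ] [0.6652 0.0306]
cover 0.1 ((0.5206937789916992, 0.15097029507160187), (0.07519238442182541, 0.06136666238307953), 79.39540100097656)
cover 0.105 ((0.5203865170478821, 0.1498080939054489), (0.0745597556233406, 0.060850344598293304), 79.39542388916016)
cover 0.12 ((0.5194645524024963, 0.14632147550582886), (0.07266184687614441, 0.05930139869451523), 79.39541625976562)
[[176, 233], [165, 278], [223, 289], [232, 242]]
0.58357924 0.5828589 0.5673999
```

View pics/crop.png

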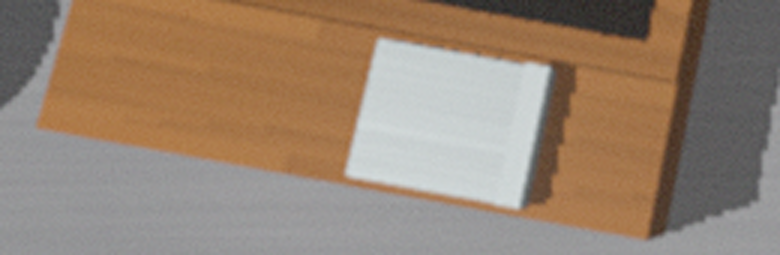

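The crop shows the till cover with its lip's outer edge at about (227,265) in the full image, so it is barely slid. The till's yaw is about -10.6° and its origin is near (0.594, 0.1745). I'll move above the ledge on the lip's -y side, with the fingers shut.

Call:
arm_command(rows=[{"fingers":-1,"az":-6.2},{"fingers":-1,"x":-0.0258,"y":-0.0312},{"fingers":-1,"x":-0.0258,"y":-0.0312},{"fingers":-1,"x":-0.0258,"y":-0.0312},{"fingers":-1,"x":-0.0258,"y":-0.0312},{"fingers":-1,"x":-0.0258,"y":-0.0312},{"fingers":-1,"x":-0.0258,"y":-0.0312},{"fingers":-1,"x":-0.0258,"y":-0.0312},{"fingers":-1,"x":-0.0258,"y":-0.0312}])

```text
validation failed for argument at $.ro...
```

Call:
arm_command(rows=[{"fingers":-1,"x":-0.0258,"y":-0.0312},{"fingers":-1,"x":-0.0258,"y":-0.0312},{"fingers":-1,"x":-0.0258,"y":-0.0312},{"fingers":-1,"x":-0.0258,"y":-0.0312},{"fingers":-1,"x":-0.0258,"y":-0.0312},{"fingers":-1,"x":-0.0258,"y":-0.0312},{"fingers":-1,"x":-0.0258,"y":-0.0312},{"fingers":-1,"x":-0.0258,"y":-0.0312},{"fingers":-1},{"fingers":-1}])

```text
validation failed for argument at $.ro...
```

The rows were refused, probably because every field is needed, so I'll give them all.

Call:
arm_command(rows=[{"fingers":-1,"x":0,"y":0,"z":0,"ax":0,"ay":0,"az":-6.2},{"fingers":-1,"x":-0.0258,"y":-0.0312,"z":0,"ax":0,"ay":0,"az":0},{"fingers":-1,"x":-0.0258,"y":-0.0312,"z":0,"ax":0,"ay":0,"az":0},{"fingers":-1,"x":-0.0258,"y":-0.0312,"z":0,"ax":0,"ay":0,"az":0},{"fingers":-1,"x":-0.0258,"y":-0.0312,"z":0,"ax":0,"ay":0,"az":0},{"fingers":-1,"x":-0.0258,"y":-0.0312,"z":0,"ax":0,"ay":0,"az":0},{"fingers":-1,"x":-0.0258,"y":-0.0312,"z":0,"ax":0,"ay":0,"az":0},{"fingers":-1,"x":-0.0258,"y":-0.0312,"z":0,"ax":0,"ay":0,"az":0},{"fingers":-1,"x":-0.0258,"y":-0.0312,"z":0,"ax":0,"ay":0,"az":0}])

```text
clock: 0.85
tcp_pos: [0.3523, 0.361, 0.2501]
orientation: [-0.289, -3.128, 0.0]
contact_force: [0.9, 0.4, -0.6]
grip_width: 0.0001
gripper_force: 0.0
```

Call:
arm_command(rows=[{"fingers":-1,"x":-0.0258,"y":-0.0312,"z":0,"ax":0,"ay":0,"az":0},{"fingers":-1,"x":-0.0258,"y":-0.0312,"z":0,"ax":0,"ay":0,"az":0},{"fingers":-1,"x":-0.0258,"y":-0.0312,"z":0,"ax":0,"ay":0,"az":0},{"fingers":-1,"x":-0.0258,"y":-0.0312,"z":0,"ax":0,"ay":0,"az":0},{"fingers":-1,"x":-0.0258,"y":-0.0312,"z":0,"ax":0,"ay":0,"az":0},{"fingers":-1,"x":-0.0258,"y":-0.0312,"z":0,"ax":0,"ay":0,"az":0},{"fingers":-1,"x":-0.0258,"y":-0.0312,"z":0,"ax":0,"ay":0,"az":0},{"fingers":-1,"x":-0.0258,"y":-0.0312,"z":0,"ax":0,"ay":0,"az":0},{"fingers":-1,"x":0,"y":0,"z":0,"ax":0,"ay":0,"az":0},{"fingers":-1,"x":0,"y":0,"z":0,"ax":0,"ay":0,"az":0}])

```text
clock: 1.68
tcp_pos: [0.5095, 0.0771, 0.2501]
orientation: [-0.298, -3.127, 0.001]
contact_force: [0.1, 0.6, 0.8]
grip_width: 0.0004
gripper_force: 0.0
```

Call:
arm_command(rows=[{"fingers":-1,"x":0,"y":0,"z":0.035,"ax":0,"ay":0,"az":0},{"fingers":-1,"x":0,"y":0,"z":0.035,"ax":0,"ay":0,"az":0},{"fingers":-1,"x":0,"y":0,"z":0.03,"ax":0,"ay":0,"az":0},{"fingers":-1,"x":0,"y":0,"z":0.007,"ax":0,"ay":0,"az":0},{"fingers":-1,"x":0,"y":0,"z":0.005,"ax":0,"ay":0,"az":0},{"fingers":-1,"x":0,"y":0,"z":0.004,"ax":0,"ay":0,"az":0},{"fingers":-1,"x":0,"y":0,"z":0.004,"ax":0,"ay":0,"az":0},{"fingers":-1,"x":0,"y":0,"z":0,"ax":0,"ay":0,"az":0}])

```text
clock: 2.35
tcp_pos: [0.5096, 0.0803, 0.131]
orientation: [0.289, 3.127, 0.001]
contact_force: [0.5, -0.0, -0.1]
grip_width: 0.0
gripper_force: 0.0
```

```bash
python3 - <<'E'
from bench import r
import cv2,numpy as np
a=r.grab_frame("top")["frame"];b=r.grab_frame("scene")["frame"]
A=cv2.resize(a[180:310,130:310,::-1],(540,390));B=cv2.resize(b[120:200,360:480,::-1],(540,360)) 
cv2.imwrite("pics/c1.png",np.hstack([A[:360,:400],B[:,:400]]))
E
```

```text
(no output)
```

View pics/c1.png

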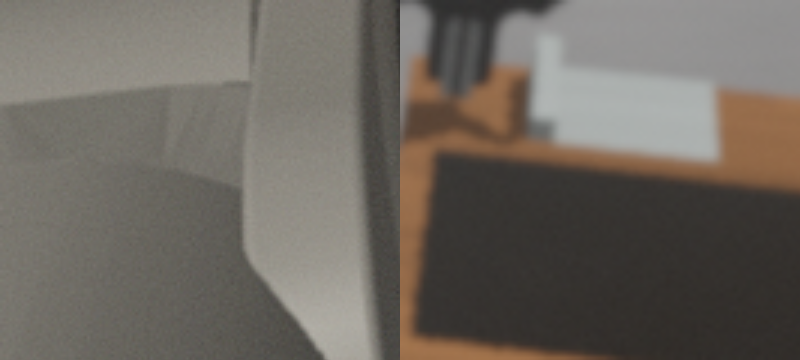

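The left half (top view) is blocked by the arm. The right half (scene view) shows the fingertips beside the lip on its -y side, about 15 mm away and slightly above the ledge. I'll go a little lower and push towards +y.

Call:
arm_command(rows=[{"fingers":-1,"x":0,"y":0,"z":0.005,"ax":0,"ay":0,"az":0},{"fingers":-1,"x":0,"y":0.006,"z":0,"ax":0,"ay":0,"az":0},{"fingers":-1,"x":0,"y":0.006,"z":0,"ax":0,"ay":0,"az":0},{"fingers":-1,"x":0,"y":0.006,"z":0,"ax":0,"ay":0,"az":0},{"fingers":-1,"x":0,"y":0.008,"z":0,"ax":0,"ay":0,"az":0},{"fingers":-1,"x":0,"y":0.008,"z":0,"ax":0,"ay":0,"az":0},{"fingers":-1,"x":0,"y":0.008,"z":0,"ax":0,"ay":0,"az":0},{"fingers":-1,"x":0,"y":0.008,"z":0,"ax":0,"ay":0,"az":0}])

```text
clock: 3.12
tcp_pos: [0.5185, 0.1298, 0.1254]
orientation: [0.289, 3.128, -0.0]
contact_force: [0.3, -3.4, 1.0]
grip_width: -0.0
gripper_force: 1.0
```

Call:
arm_command(rows=[{"fingers":-1,"x":0,"y":0.006,"z":0,"ax":0,"ay":0,"az":0},{"fingers":-1,"x":0,"y":0.006,"z":0,"ax":0,"ay":0,"az":0},{"fingers":-1,"x":0,"y":0.006,"z":0,"ax":0,"ay":0,"az":0},{"fingers":-1,"x":0,"y":0.005,"z":0,"ax":0,"ay":0,"az":0},{"fingers":-1,"x":0,"y":0,"z":0,"ax":0,"ay":0,"az":0}])

```text
clock: 3.53
tcp_pos: [0.5226, 0.1531, 0.1253]
orientation: [0.287, 3.128, 0.001]
contact_force: [0.3, 0.1, -0.2]
grip_width: -0.0001
gripper_force: 0.0
```

Call:
arm_command(rows=[{"fingers":-1,"x":0,"y":0.004,"z":0,"ax":0,"ay":0,"az":0},{"fingers":-1,"x":0,"y":0.004,"z":0,"ax":0,"ay":0,"az":0},{"fingers":-1,"x":0,"y":0.002,"z":0,"ax":0,"ay":0,"az":0}])

```text
clock: 3.78
tcp_pos: [0.5241, 0.1617, 0.1252]
orientation: [-0.29, -3.128, 0.0]
contact_force: [-0.3, -2.7, -0.2]
grip_width: -0.0002
gripper_force: 0.8
```

Call:
arm_command(rows=[{"fingers":-1,"x":0,"y":0.002,"z":0,"ax":0,"ay":0,"az":0},{"fingers":-1,"x":0,"y":0.001,"z":0,"ax":0,"ay":0,"az":0}])

```text
clock: 3.95
tcp_pos: [0.5247, 0.1645, 0.1252]
orientation: [-0.289, -3.128, 0.0]
contact_force: [-0.2, -0.8, 0.1]
grip_width: -0.0004
gripper_force: 0.8
```

Call:
arm_command(rows=[{"fingers":-1,"x":0,"y":0.001,"z":0,"ax":0,"ay":0,"az":0},{"fingers":-1,"x":0,"y":0.001,"z":0,"ax":0,"ay":0,"az":0}])

```text
clock: 4.12
tcp_pos: [0.525, 0.1662, 0.1252]
orientation: [-0.29, -3.128, 0.0]
contact_force: [0.2, -2.1, 0.5]
grip_width: 0.0
gripper_force: 0.8
```

Not at the stop yet, so I'll keep going in small steps until the force rises.

Call:
arm_command(rows=[{"fingers":-1,"x":0,"y":0.0015,"z":0,"ax":0,"ay":0,"az":0},{"fingers":-1,"x":0,"y":0.0015,"z":0,"ax":0,"ay":0,"az":0}])

```text
clock: 4.28
tcp_pos: [0.5254, 0.1684, 0.1252]
orientation: [-0.29, -3.127, 0.002]
contact_force: [-1.6, -7.2, 2.5]
grip_width: 0.0002
gripper_force: 3.6
```

Call:
arm_command(rows=[{"fingers":-1,"x":0,"y":0.0015,"z":0,"ax":0,"ay":0,"az":0},{"fingers":-1,"x":0,"y":0.001,"z":0,"ax":0,"ay":0,"az":0}])

```text
clock: 4.45
tcp_pos: [0.5254, 0.1685, 0.1251]
orientation: [-0.293, -3.126, 0.006]
contact_force: [-3.6, -11.2, 5.7]
grip_width: -0.0001
gripper_force: 6.0
```

Call:
arm_command(rows=[{"fingers":-1,"x":0,"y":0.001,"z":0,"ax":0,"ay":0,"az":0}])

```text
clock: 4.53
tcp_pos: [0.5254, 0.1686, 0.1251]
orientation: [-0.294, -3.125, 0.008]
contact_force: [-3.1, -13.2, 7.6]
grip_width: -0.0
gripper_force: 7.1
```

The force rose with no further motion, so the cover is at its stop. I'll back off to the well centre and go down gently.

Call:
arm_command(rows=[{"fingers":-1,"x":0,"y":-0.015,"z":0,"ax":0,"ay":0,"az":0},{"fingers":-1,"x":0,"y":-0.014,"z":0,"ax":0,"ay":0,"az":0},{"fingers":-1,"x":0,"y":0,"z":0,"ax":0,"ay":0,"az":0},{"fingers":-1,"x":0,"y":0,"z":0.004,"ax":0,"ay":0,"az":0},{"fingers":-1,"x":0,"y":0,"z":0.004,"ax":0,"ay":0,"az":0},{"fingers":-1,"x":0,"y":0,"z":0.002,"ax":0,"ay":0,"az":0}])

```text
clock: 5.03
tcp_pos: [0.5208, 0.1451, 0.1147]
orientation: [-0.288, -3.128, -0.001]
contact_force: [-0.1, 0.3, 0.3]
grip_width: 0.0002
gripper_force: 0.0
```

```bash
python3 - <<'E'
from bench import r
import cv2,numpy as np
b=r.grab_frame("scene")["frame"]
cv2.imwrite("pics/c2.png",cv2.resize(b[110:200,350:500,::-1],(750,450)))
E
```

```text
(no output)
```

View pics/c2.png

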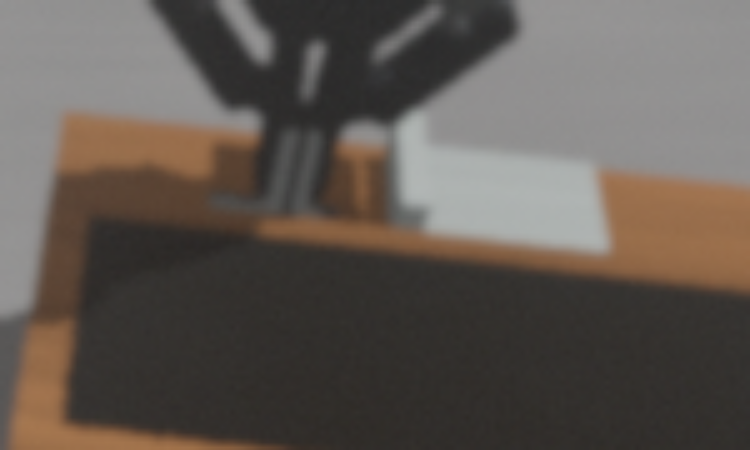

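The scene view shows the cover aside and the well open (about x 212–345 in this crop), with the fingers (262–330) inside it. The right finger linkage at (390,110) will get close to the lip top at (400,115), so I'll shift 8 mm to -y before pressing.

Call:
arm_command(rows=[{"fingers":-1,"x":0,"y":-0.004,"z":0,"ax":0,"ay":0,"az":0},{"fingers":-1,"x":0,"y":-0.004,"z":0,"ax":0,"ay":0,"az":0},{"fingers":-1,"x":0,"y":0,"z":0.004,"ax":0,"ay":0,"az":0},{"fingers":-1,"x":0,"y":0,"z":0.004,"ax":0,"ay":0,"az":0},{"fingers":-1,"x":0,"y":0,"z":0.004,"ax":0,"ay":0,"az":0},{"fingers":-1,"x":0,"y":0,"z":0.004,"ax":0,"ay":0,"az":0},{"fingers":-1,"x":0,"y":0,"z":0.003,"ax":0,"ay":0,"az":0}])

```text
clock: 5.67
tcp_pos: [0.5194, 0.1364, 0.0957]
orientation: [-0.289, -3.128, 0.0]
contact_force: [-1.6, -0.0, 4.4]
grip_width: -0.0
gripper_force: 2.2
```

Call:
arm_command(rows=[{"fingers":-1,"x":0,"y":0,"z":0.002,"ax":0,"ay":0,"az":0},{"fingers":-1,"x":0,"y":0,"z":0.002,"ax":0,"ay":0,"az":0}])

```text
clock: 5.83
tcp_pos: [0.5194, 0.1364, 0.0922]
orientation: [-0.289, -3.128, -0.0]
contact_force: [-1.5, -0.7, 5.2]
grip_width: -0.0002
gripper_force: 2.6
```

Call:
arm_command(rows=[{"fingers":-1,"x":0,"y":0,"z":0.002,"ax":0,"ay":0,"az":0},{"fingers":-1,"x":0,"y":0,"z":0.002,"ax":0,"ay":0,"az":0}])

```text
clock: 6.0
tcp_pos: [0.5193, 0.1364, 0.0884]
orientation: [-0.289, -3.128, -0.0]
contact_force: [-2.1, -0.6, 5.9]
grip_width: 0.0002
gripper_force: 3.1
```

Call:
arm_command(rows=[{"fingers":-1,"x":0,"y":0,"z":0.0015,"ax":0,"ay":0,"az":0},{"fingers":-1,"x":0,"y":0,"z":0.0015,"ax":0,"ay":0,"az":0},{"fingers":-1,"x":0,"y":0,"z":0,"ax":0,"ay":0,"az":0},{"fingers":-1,"x":0,"y":0,"z":0,"ax":0,"ay":0,"az":0},{"fingers":-1,"x":0,"y":0,"z":0,"ax":0,"ay":0,"az":0}])

```text
clock: 6.42
tcp_pos: [0.5194, 0.1364, 0.0854]
orientation: [-0.289, -3.128, -0.0]
contact_force: [-2.8, 0.1, 5.8]
grip_width: -0.0001
gripper_force: 2.5
```

```bash
python3 - <<'E'
from bench import r
import cv2,numpy as np
a=r.grab_frame("top")["frame"];b=r.grab_frame("scene")["frame"]
cv2.imwrite("pics/c3.png",np.hstack([cv2.resize(a[:,:,::-1],(480,300)),cv2.resize(b[100:200,350:450,::-1],(300,300))]))
E
```

```text
(no output)
```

View pics/c3.png

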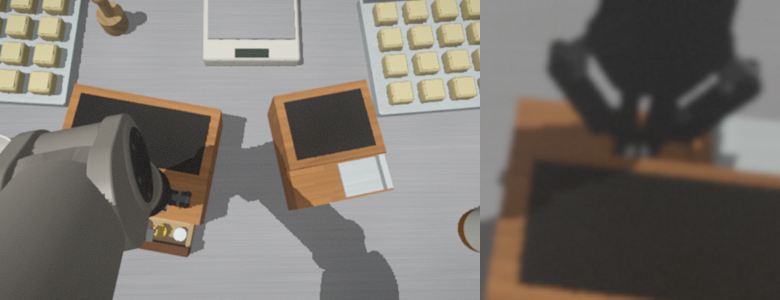

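The top view shows the drawer out at (172,233), with coins visible in it. The coin box is untouched. I'll raise the tool straight up and clear.

Call:
arm_command(rows=[{"fingers":-1,"x":0,"y":0,"z":-0.008,"ax":0,"ay":0,"az":0},{"fingers":-1,"x":0,"y":0,"z":-0.012,"ax":0,"ay":0,"az":0},{"fingers":-1,"x":0,"y":0,"z":-0.025,"ax":0,"ay":0,"az":0},{"fingers":-1,"x":0,"y":0,"z":-0.04,"ax":0,"ay":0,"az":0},{"fingers":-1,"x":0,"y":0,"z":-0.04,"ax":0,"ay":0,"az":0},{"fingers":-1,"x":0,"y":0,"z":-0.04,"ax":0,"ay":0,"az":0},{"fingers":-1,"x":0,"y":-0.03,"z":0,"ax":0,"ay":0,"az":0},{"fingers":-1,"x":0,"y":-0.04,"z":0,"ax":0,"ay":0,"az":0},{"fingers":-1,"x":0,"y":-0.04,"z":0,"ax":0,"ay":0,"az":0},{"fingers":-1,"x":0,"y":-0.04,"z":0,"ax":0,"ay":0,"az":0}])

```text
clock: 7.35
tcp_pos: [0.4916, -0.0127, 0.2515]
orientation: [0.288, 3.127, 0.001]
contact_force: [1.5, -0.8, 0.5]
grip_width: -0.0001
gripper_force: 0.0
```

Call:
arm_command(rows=[{"fingers":-1,"x":0,"y":-0.04,"z":0,"ax":0,"ay":0,"az":0},{"fingers":-1,"x":0,"y":-0.03,"z":0,"ax":0,"ay":0,"az":0},{"fingers":-1,"x":0,"y":0,"z":0,"ax":0,"ay":0,"az":0},{"fingers":-1,"x":0,"y":0,"z":0,"ax":0,"ay":0,"az":0}])

```text
clock: 7.68
tcp_pos: [0.4787, -0.082, 0.2512]
orientation: [0.297, 3.126, 0.0]
contact_force: [0.1, 1.1, 0.4]
grip_width: 0.0002
gripper_force: 0.0
```

```bash
python3 - <<'E'
from bench import r
import cv2
cv2.imwrite("pics/t4.png",r.grab_frame("top")["frame"][:,:,::-1])
E
```

```text
(no output)
```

View pics/t4.png

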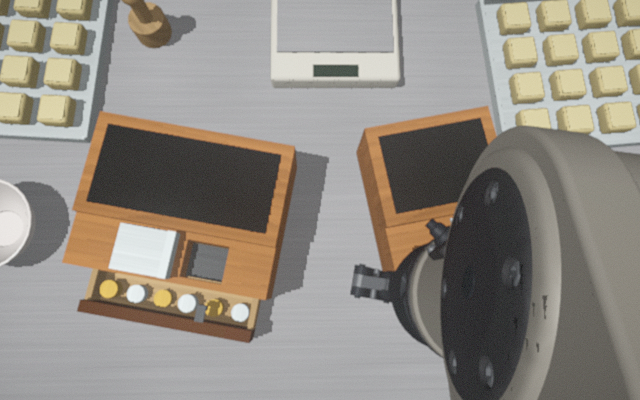

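The picture shows the drawer fully out (80–258, 270–340), the cover aside (110–180, 222–278) with the well open at (207,262), and the arm clear. I'm handing in.

```bash
python3 -c "
from bench import r
print(r.hand_in())"
```

```text
the job is handed in; nothing more can be done
None
```

The job is handed in: the till's cover is pushed to its stop and its drawer is out. The arm is clear and never touched the coin box, whose drawer was shut in the last view of its front.

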